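Clear the inspection plate and show the solid doming stake

TASK

First use the red-gripped hand sweeper, not the fingers, to sweep all four metal offcuts off the white plate into the dark scrap tray at its end, then stand the sweeper back on the bench top. Then lift each of the two look-alike brass stakes clear of its wooden board in turn to feel which is heavier (the solid one), leave the lighter one standing on the board, and finish holding the heavier one upright and still in the gripper over the middle of the white plate, about 5 to 12 cm above it, for the camera. Never tip a stake over, and leave everything else where it is.

Things in the scene. Friction and masses are not known exactly. Their poses are not given: they have to be found in the camera images.
- station: fixed white plate, 138 mm in x, y = -90 to 75 mm, top 30 mm above the bench; 12 mm high rims along its two long sides (126 mm clear between them), no rim at the y ends. At its +y end it drops into a dark scrap tray (inside 126 mm in x, y = 75 to 162 mm, floor 4 mm up, outer walls 30 mm high). Origin: on the bench under the plate's middle; y points along the plate to the tray, z up
- plate_middle (a point): middle of the plate's top surface, 30 mm above the bench; axes as station
- sweeper: hand sweeper standing on its blade: black hard rubber blade 108 x 20 x 22 mm, on it a wooden back 108 x 28 x 18 mm, on that an upright red grip 70 mm long (x), 20 mm thick (y), from 40 to 82 mm height. About 100 to 165 g. Origin: centre of the blade's underside; x along the blade, z up
- scrap_1: brass offcut block 18 x 14 x 12 mm, lying on the white plate. Origin: centre of its underside, z up at the start
- scrap_2: brass disc offcut 20 mm in diameter, 11 mm thick, lying on the white plate. Origin: centre of its underside, z up at the start
- scrap_3: brass L-shaped offcut, 18 x 18 x 12 mm overall, lying on the white plate. Origin: centre of its underside, z up at the start
- scrap_4: copper offcut block 15 x 15 x 12 mm, lying on the white plate. Origin: centre of its underside, z up at the start
- board: fixed dark wooden board, 80 mm (x) x 200 mm (y), 12 mm thick; the two stakes stand on it 100 mm apart along its y. Origin: centre of its underside, z up
- stake_1: brass mushroom-shaped doming stake standing upright, 62 mm tall: round foot 36 mm in diameter up to 40 mm, thin dark band, neck, domed head 29 mm in diameter. Two look-alikes: one solid, one hollow; the solid one is at least 100 g heavier (each 0.15 to 0.5 kg), and which is which changes. Origin: centre of its underside; z up its axis
- stake_2: brass mushroom-shaped doming stake standing upright, 62 mm tall: round foot 36 mm in diameter up to 40 mm, thin dark band, neck, domed head 29 mm in diameter. Two look-alikes: one solid, one hollow; the solid one is at least 100 g heavier (each 0.15 to 0.5 kg), and which is which changes. Origin: centre of its underside; z up its axis
- jar: bystander: closed amber glass jar, 56 mm in diameter, 75 mm tall. Origin: centre of its underside
- hammer: bystander: small hammer lying on the bench, 240 mm long. Origin: near the middle of its underside; x along it to the head
- copper_ring: bystander: copper ring 40 mm in diameter, 10 mm tall, lying flat on the bench. Origin: centre of its underside
- doming_block: bystander: steel doming block, a 50 mm cube with dark round dimples. Origin: centre of its underside
- mandrel: bystander: tapered steel ring mandrel standing on its foot, 44 mm foot, 150 mm tall. Origin: centre of its underside
There are look-alikes about, which are no part of the job. Leave any blue or turquoise look-alike of the stake_2 alone.

How it is judged (in metres and radians):
On the way, in this order (a step that is already met when the one before it is completed fails the run):
1. all four offcuts lie in the scrap tray (x of scrap_1 in the frame of station between -0.065 and 0.065 m and y of scrap_1 in the frame of station between 0.075 and 0.165 m and z of each of scrap_1, scrap_2, scrap_3, scrap_4 in the frame of station below 0.029 m and x of scrap_2 in the frame of station between -0.065 and 0.065 m and y of scrap_2 in the frame of station between 0.075 and 0.165 m and x of scrap_3 in the frame of station between -0.065 and 0.065 m and y of scrap_3 in the frame of station between 0.075 and 0.165 m and x of scrap_4 in the frame of station between -0.065 and 0.065 m and y of scrap_4 in the frame of station between 0.075 and 0.165 m), for 0.2 s.
2. the sweeper stands upright on the bench, released (height (world z) of sweeper below 0.006 m and angle between sweeper's own z axis and vertical below 0.15 rad and contact force between sweeper and the fingers below 0.1 N), for 0.1 s.
3. the lighter stake is lifted at least 20 mm clear of the board in the gripper while the heavier one stands there (((z of stake_1 in the frame of board above 0.032 m and contact force between stake_1 and the fingers above 0.5 N and contact force between stake_2 and board above 2.8 N) or (z of stake_2 in the frame of board above 0.032 m and contact force between stake_2 and the fingers above 0.5 N and contact force between stake_1 and board above 2.8 N))), for 0.1 s.
4. the heavier stake is lifted at least 20 mm clear in the gripper while the lighter one stands on the board (((z of stake_1 in the frame of board above 0.032 m and contact force between stake_1 and the fingers above 0.5 N and x of stake_2 in the frame of board between -0.04 and 0.04 m and y of stake_2 in the frame of board between -0.1 and 0.1 m and z of stake_2 in the frame of board between 0.006 and 0.018 m and angle between stake_2's own z axis and vertical below 0.15 rad and contact force between stake_2 and the fingers below 0.1 N and contact force between stake_2 and board between 1 and 2.8 N) or (z of stake_2 in the frame of board above 0.032 m and contact force between stake_2 and the fingers above 0.5 N and x of stake_1 in the frame of board between -0.04 and 0.04 m and y of stake_1 in the frame of board between -0.1 and 0.1 m and z of stake_1 in the frame of board between 0.006 and 0.018 m and angle between stake_1's own z axis and vertical below 0.15 rad and contact force between stake_1 and the fingers below 0.1 N and contact force between stake_1 and board between 1 and 2.8 N))), for 0.1 s.
At the end, for the whole second after the job is handed in: Heavier stake held still, upright (0.2 rad), underside 30 to 160 mm above the plate, within 40 mm of its middle, carried by nothing else; lighter stake released, upright on the board; sweeper released, upright on the bench top; all four offcuts in the tray (all of step 1 and all of step 2 and ((horizontal distance between stake_1 and plate_middle below 0.04 m and z of stake_1 in the frame of plate_middle between 0.03 and 0.16 m and angle between stake_1's own z axis and vertical below 0.2 rad and linear speed of stake_1 below 0.03 m/s and contact force between stake_1 and the fingers above 1 N and contact force between stake_1 and sweeper below 0.1 N and contact force between stake_1 and stake_2 below 0.1 N and contact force between stake_1 and station below 0.1 N and x of stake_2 in the frame of board between -0.04 and 0.04 m and y of stake_2 in the frame of board between -0.1 and 0.1 m and z of stake_2 in the frame of board between 0.006 and 0.018 m and angle between stake_2's own z axis and vertical below 0.15 rad and contact force between stake_2 and the fingers below 0.1 N and contact force between stake_2 and board between 1 and 2.8 N and linear speed of stake_2 below 0.02 m/s) or (horizontal distance between stake_2 and plate_middle below 0.04 m and z of stake_2 in the frame of plate_middle between 0.03 and 0.16 m and angle between stake_2's own z axis and vertical below 0.2 rad and linear speed of stake_2 below 0.03 m/s and contact force between stake_2 and the fingers above 1 N and contact force between stake_2 and sweeper below 0.1 N and contact force between stake_2 and stake_1 below 0.1 N and contact force between stake_2 and station below 0.1 N and x of stake_1 in the frame of board between -0.04 and 0.04 m and y of stake_1 in the frame of board between -0.1 and 0.1 m and z of stake_1 in the frame of board between 0.006 and 0.018 m and angle between stake_1's own z axis and vertical below 0.15 rad and contact force between stake_1 and the fingers below 0.1 N and contact force between stake_1 and board between 1 and 2.8 N and linear speed of stake_1 below 0.02 m/s))); the arm keeps its last pose, push and grip.
It fails at once if a stake is tipped over (more than 0.6 rad) (angle between any of stake_1, stake_2's own z axis and vertical above 0.6 rad).
It fails at once if the fingers push an offcut (contact force between the fingers and scrap_1 above 0.5 N or contact force between the fingers and scrap_2 above 0.5 N or contact force between the fingers and scrap_3 above 0.5 N or contact force between the fingers and scrap_4 above 0.5 N).
It fails at once if a bystander is moved by more than 30 mm (distance of any of jar, hammer, copper_ring, doming_block, mandrel from where it was at the start of the episode above 0.03 m).
It also fails if it takes over 72 s, if anything falls off the work surface, if the arm or the gripper's body presses on something with over 40 N, if the wrist force passes 120 N, or if a joint passes its speed limit or range.

ROBOT

A 7-joint arm with a two-finger parallel gripper is mounted at the origin on the work surface. World frame = base frame: x ahead of the robot, y to its left, z up, the work surface at z = 0. Lengths are in mm, angles in rad, forces in N, time in s.
With the tool pointing down it reaches from about 400 to 925 mm from the base axis. Payload 4.1 kg.
Tool frame: the origin (TCP) lies on the mounting face of the last link; the fingertips stand 173 mm ahead of it and the grasp point (between the pads) lies 155 mm ahead of it; z points along the fingers, y is the line along which they close (so a half turn about z gives the same grasp; the last joint's range is limited). The gripper opens to 85 mm and grips with 20 to 120 N. Pads are 22 mm wide; open, the fingers measure 114 mm over their backs; the gripper's body (76 mm by 85 mm) begins 54 mm behind the grasp point. The pads swing forward as they close: fully open they stand 13 mm farther back than shut.
Start: joints at [1.219, 0.398, 0.045, 1.537, -0.019, 1.207, -0.051], TCP at [162.608, -629.346, 404.747] pointing down, gripper open.
Joint ranges: [-2.82, 2.82], [-0.49, 2.23], [-1.37, 1.46], [0, 2.46], [-1.36, 4.5], [0.23, 2], [-2.94, 2.94]. Speed limits (rad/s): [2.57, 2.57, 3.14, 3.14, 3.14, 3.14, 3.14].

INTERFACE

Orientations are given as a unit quaternion [w, x, y, z].
In Python, from station import get_state, snapshot, camera_model, finish_job, look_for gives the robot as it stands.
- The arm moves only by the tool carry_out, never from a script. Its argument "plan" is a list of rows, each an object of numbers: "dx", "dy", "dz": the shift along the tool's x, y, z as a fraction of full scale; "ax", "ay", "az": the turn, a rotation vector about the tool's x, y, z as a fraction of full scale; "fingers": the closure, from 0 (fully open) to 1 (shut). In form: [{"dx": .., "dy": .., "dz": .., "ax": .., "ay": .., "az": .., "fingers": ..}, ...]. A call has exactly 8 rows; each row shifts and turns the commanded pose from where the row before left it, along the tool's axes as they then stand; what a row does not reach is not made up. Full scale, the value 1, is 200 mm for a shift and pi/2 rad for a turn. A row lasts 1/12 s, in which the tool goes at most 41.7 mm and 7.16 degrees, less where a joint would pass 70% of its speed; a pose out of reach is approached as far as the arm can. A call with a number of a shift or a turn outside -1 to 1 is refused whole. A call with a gripper value outside its range is refused whole. The fingers move at their own pace and stop on an object; "newtons" is the grip in N (left out, the last holds). Time passes only in rows, so rows that do not move let the fingers close, or fill a call up. It gives the time, the measured TCP pose, the force, the opening and the grip force at its end, in the units of the state.
- get_state(): the state, without advancing time (a new reading comes with each control period).
- snapshot(name): name is "scene" or "side" or "wrist"; returns the picture (400x640x3 uint8, blue, green, red); there is no depth.
- camera_model(name): a dict with "fx", "fy", "cx", "cy" (pixels), "R" (3x3) and "t" (3): a world point X has camera coordinates R X + t; the wrist camera has in their place "tool_from_camera" (4x4, takes a point from camera to tool coordinates, whose origin is the TCP and whose axes are the flange's). Camera axes: x right, y down, z forward; pixel columns grow to the right and rows downward; lengths in mm; the calibration is good to about 2 mm. The wrist camera is an equidistant fisheye: a pixel r from the principal point sees the ray r / f radians off the axis. A picture is of the moment at which its call begins: read the wrist's pose just before it. camera_model takes no time and is no camera call.
- finish_job(): hands the job in; it is judged then, once.
Trained networks look in the newest picture that a camera, given by its name, has taken for a name from the list of things; names that differ only in an ending like _2 or _b are one class to them, and where a whole thing is asked for, a point or a joint stands for the part that bears it (a point fixed in the world has none). Each returns a list of dicts, best first, with "confidence" (0 to 1); they miss things now and then, are a little off and sometimes report something else, mostly with a low value. They report only what shows in the picture. A call takes as long as a camera call. They do not tell look-alikes from the thing itself.
- look_for(thing, camera): "position" ([x, y, z] in mm, in world coordinates, good to about 4 mm: the middle of the surface that is visible of it).
The state is a dict: "clock": time; "joint_positions": joint angles; "joint_vel": joint speeds; "effort": joint torques, N m; "tcp_pos": TCP position; "tcp_rot": TCP orientation; "force": force on the tool from outside, world axes, zero at the start; "ft_torque": the same for the moment, N m; "grip_width": finger opening in mm; "gripper_force": force on a finger pad.
Only numpy, scipy, OpenCV 4.12 (cv2) and the standard library are available. Lean on these libraries where they do the work, as an engineer would, in place of code of your own. Each camera call takes 0.05 s, during which the arm holds its last target. There are 200 camera calls.

## Working session

There is one attempt and no reset: what is moved stays moved. The work goes in short steps, Python scripts to look and compute and a tool call to move; the robot and the scene stay as the last step left them, time stands still between calls to the robot, and variables do not carry over. Pictures are saved under pics/ and viewed, at most 10 in all, crops included, and the job is handed in when it is done.

Besides the shell and the picture viewer there is one more tool, called after "Request:" as a command line: name --argument value ..., lists and objects as JSON in quotes. carry_out: Moves the arm, as the interface text tells. Shift numbers are shares of 200 mm and turn numbers shares of pi/2 rad, none past 1 either way. Its arguments: {"type":"object","properties":{"plan":{"type":"array"},"newtons":{"type":"number"}},"required":["plan"]}

```bash
ls; mkdir -p pics
python3 - <<'E'
from station import *
import cv2,numpy as np
s=get_state(); print({k:np.round(v,3).tolist() for k,v in s.items()})
a=snapshot("scene");b=snapshot("side")
cv2.imwrite("pics/scene.png",a);cv2.imwrite("pics/side.png",b)
for c in ("scene","side"):
  for n in ("station","sweeper","scrap_1","scrap_2","scrap_3","scrap_4","board","stake_1"):
    print(c,n,[(np.round(d["position"]).tolist(),round(d["confidence"],2)) for d in look_for(n,c)][:4])
for c in ("scene","side","wrist"): print(c,{k:np.round(v,4).tolist() for k,v in camera_model(c).items()})
E
```

```text
pics
{'clock': 0.0, 'joint_positions': [1.219, 0.399, 0.045, 1.538, -0.019, 1.207, -0.051], 'joint_vel': [0.001, 0.002, 0.001, -0.0, 0.002, -0.001, -0.001], 'effort': [0.0, -47.512, 1.365, -25.422, 0.012, 0.009, 0.0], 'tcp_pos': [162.534, -629.053, 403.647], 'tcp_rot': [-0.001, 0.992, 0.126, -0.0], 'force': [0.786, -0.776, -0.263], 'ft_torque': [0.035, 0.022, 0.027], 'gripper_force': 0.0, 'grip_width': 85.729}
scene station [([524.0, -4.0, 33.0], 0.75)]
scene sweeper [([535.0, 320.0, 43.0], 0.76), ([520.0, -5.0, 32.0], 0.2)]
scene scrap_1 [([506.0, -11.0, 42.0], 0.58), ([542.0, 40.0, 41.0], 0.43)]
scene scrap_2 [([506.0, -11.0, 42.0], 0.58), ([542.0, 40.0, 41.0], 0.43)]
scene scrap_3 [([506.0, -11.0, 42.0], 0.58), ([542.0, 40.0, 41.0], 0.43)]
scene scrap_4 [([506.0, -11.0, 42.0], 0.58), ([542.0, 40.0, 41.0], 0.43)]
scene board [([574.0, -322.0, 14.0], 0.92)]
scene stake_1 [([583.0, -267.0, 48.0], 0.94), ([447.0, -392.0, 39.0], 0.92), ([561.0, -478.0, 37.0], 0.92), ([460.0, -316.0, 38.0], 0.82)]
side station [([512.0, 56.0, 30.0], 0.7)]
side sweeper [([522.0, 334.0, 41.0], 0.95)]
side
[... 531 characters left out ...]
3.0, 38.0], 0.67), ([568.0, -252.0, 48.0], 0.61), ([448.0, -299.0, 39.0], 0.59)]
scene {'fx': 489.4886, 'fy': 489.4886, 'cx': 309.881, 'cy': 200.5687, 'R': [[0.8291, 0.5591, 0.0076], [0.3213, -0.4652, -0.8248], [-0.4576, 0.6863, -0.5654]], 't': [-464.4548, -163.5542, 1480.5134]}
side {'fx': 490.3603, 'fy': 490.3603, 'cx': 315.2339, 'cy': 190.5118, 'R': [[-0.7226, -0.691, -0.0161], [-0.4814, 0.5199, -0.7057], [0.496, -0.5022, -0.7084]], 't': [385.4227, 325.7461, 1101.2318]}
wrist {'fx': 309.7069, 'fy': 309.7069, 'cx': 316.5515, 'cy': 202.7022, 'tool_from_camera': [[-0.0006, -0.9646, -0.2638, 65.6669], [1.0, -0.0005, -0.0005, -0.3311], [0.0003, -0.2638, 0.9646, 31.2925], [0.0, 0.0, 0.0, 1.0]]}
```

View pics/scene.png

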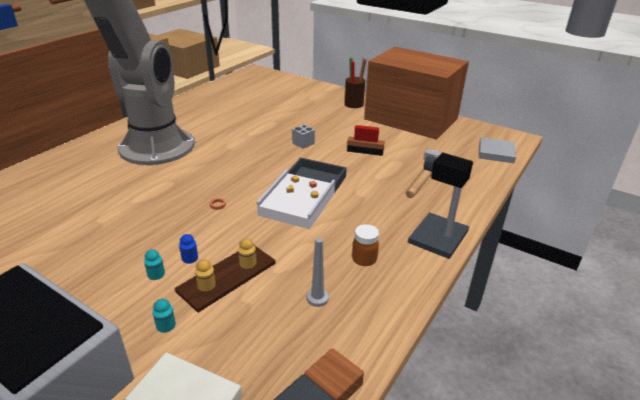

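View pics/side.png

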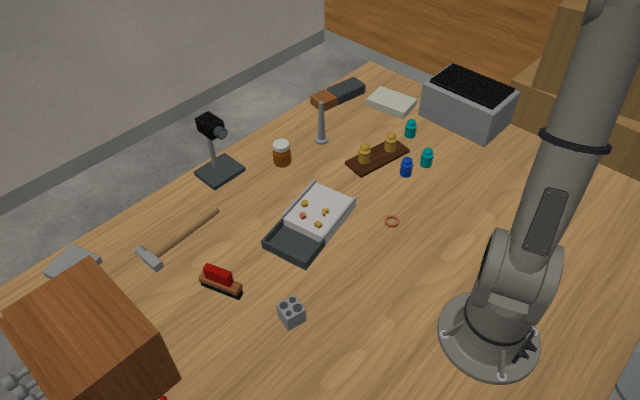

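The scene view shows the sweeper at (366,139), the offcuts at about (295,179), (313,184), (290,188) and (315,194), and the brass stakes on the board at (204,275) and (247,253). The blue and turquoise look-alikes at (188,248), (154,264) and (163,314) stand off the board, so I leave them alone. Next I move over for wrist views.

Request:
carry_out --plan '[{"dx":0.16,"dy":-0.08},{"dx":0.16,"dy":-0.08},{"dx":0.16,"dy":-0.08},{"dx":0.16,"dy":-0.08},{"dx":0.16,"dy":-0.08},{"dx":0.16,"dy":-0.08},{"dx":0.16,"dy":-0.08},{"dx":0.16,"dy":-0.08}]'

```text
$.plan[0]: bad value
```

Request:
carry_out --plan '[{"dx":0.16,"dy":-0.1},{"dx":0.16,"dy":-0.1},{"dx":0.15,"dy":-0.12},{"dx":0.15,"dy":-0.12},{"dx":0.1,"dy":-0.14},{"dx":0.05,"dy":-0.15},{"dx":0,"dy":-0.1},{"dx":0,"dy":0}]'

```text
$.plan[0]: bad value
```

```bash
cat > h.py <<'E'
from station import *
import cv2,numpy as np
from scipy.spatial.transform import Rotation as Ro
def pose(s=None):
    s=s or get_state(); q=s["tcp_rot"]
    T=np.eye(4);T[:3,:3]=Ro.from_quat([q[1],q[2],q[3],q[0]]).as_matrix();T[:3,3]=s["tcp_pos"];return T
def grab(name):   # wrist picture with pose, saved
    T=pose();im=snapshot("wrist");cv2.imwrite(f"pics/{name}.png",im);np.save(f"pics/{name}.npy",T);return im,T
def wray(uv,T):
    c=camera_model("wrist");p=(np.array(uv,float).reshape(-1,2)-[c["cx"],c["cy"]])/c["fx"]
    r=np.linalg.norm(p,axis=1,keepdims=True);d=np.c_[p/np.maximum(r,1e-9)*np.sin(r),np.cos(r)]
    M=T@np.array(c["tool_from_camera"]);return M[:3,3],d@M[:3,:3].T
def wpt(uv,T,z):
    o,d=wray(uv,T);return o+d*((z-o[2])/d[:,2])[:,None]
def topview(im,T,x,y,z,s=1.0): # rectify plane z: rows = x descending, cols = y descending; s px per mm
    c=camera_model("wrist");M=np.linalg.inv(T@np.array(c["tool_from_camera"]))
    X,Y=np.meshgrid(np.arange(x[1],x[0],-1/s),np.arange(y[1],y[0],-1/s),indexing="ij")
    P=np.stack([X,Y,np.full_like(X,z)],-1)@M[:3,:3].T+M[:3,3]
    r=np.linalg.norm(P[...,:2],axis=-1);th=np.arctan2(r,P[...,2]);k=c["fx"]*th/r
    return cv2.remap(im,(P[...,0]*k+c["cx"]).astype(np.float32),(P[...,1]*k+c["cy"]).astype(np.float32),1)
def show(*names):
    pass
E
python3 - <<'E'
from h import *
s=get_state();print(s["clock"],np.round(s["tcp_pos"]),np.round(s["tcp_rot"],3),s["force"],np.round(s["joint_positions"],2))
grab("w1")
E
```

```text
0.9 [ 163. -629.  405.] [0.    0.992 0.126 0.   ] [ 0.11092035  0.43713888 -0.57842773] [ 1.22  0.4   0.05  1.54 -0.02  1.21 -0.05]
```

View pics/w1.png

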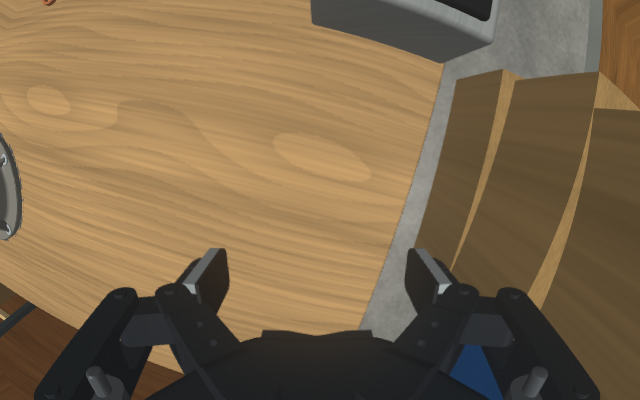

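All the keys are needed. The wrist view shows only the bench and the grey box at the top, around (400,40), so I move up a little while travelling.

Request:
carry_out --plan '[{"dx":0.04,"dy":-0.18,"dz":-0.05,"ax":0,"ay":0,"az":0,"fingers":0},{"dx":0.08,"dy":-0.17,"dz":-0.05,"ax":0,"ay":0,"az":0,"fingers":0},{"dx":0.16,"dy":-0.1,"dz":0,"ax":0,"ay":0,"az":0,"fingers":0},{"dx":0.16,"dy":-0.1,"dz":0,"ax":0,"ay":0,"az":0,"fingers":0},{"dx":0.16,"dy":-0.1,"dz":0,"ax":0,"ay":0,"az":0,"fingers":0},{"dx":0.16,"dy":-0.1,"dz":0,"ax":0,"ay":0,"az":0,"fingers":0},{"dx":0.16,"dy":-0.1,"dz":0,"ax":0,"ay":0,"az":0,"fingers":0},{"dx":0.16,"dy":-0.1,"dz":0,"ax":0,"ay":0,"az":0,"fingers":0}]'

```text
clock: 1.62
tcp_pos: [325.1, -389.8, 425.1]
tcp_rot: [0.0, 0.992, 0.126, 0.0]
force: [0.3, -0.6, -0.2]
grip_width: 85.5
gripper_force: 0.0
```

Request:
carry_out --plan '[{"dx":0.16,"dy":-0.1,"dz":0,"ax":0,"ay":0,"az":0,"fingers":0},{"dx":0.16,"dy":-0.1,"dz":0,"ax":0,"ay":0,"az":0,"fingers":0},{"dx":0.15,"dy":-0.12,"dz":0,"ax":0,"ay":0,"az":0,"fingers":0},{"dx":0.15,"dy":-0.12,"dz":0,"ax":0,"ay":0,"az":0,"fingers":0},{"dx":0.14,"dy":-0.14,"dz":0,"ax":0,"ay":0,"az":0,"fingers":0},{"dx":0.08,"dy":-0.08,"dz":0,"ax":0,"ay":0,"az":0,"fingers":0},{"dx":0,"dy":0,"dz":0,"ax":0,"ay":0,"az":0,"fingers":0},{"dx":0,"dy":0,"dz":0,"ax":0,"ay":0,"az":0,"fingers":0}]'

```text
clock: 2.28
tcp_pos: [454.5, -220.2, 424.9]
tcp_rot: [0.0, 0.992, 0.128, 0.0]
force: [-0.5, -0.4, -0.2]
grip_width: 85.4
gripper_force: 0.0
```

Run:
```python
from h import *
s=get_state();print(s["clock"],np.round(s["tcp_pos"]),np.round(s["tcp_rot"],3),s["force"],np.round(s["joint_positions"],2))
im,T=grab("w2")
for n in ("station","sweeper","scrap_1","board","stake_1"):
    print(n,[(np.round(d["position"]).tolist(),round(d["confidence"],2)) for d in look_for(n,"wrist")][:6])
```

```text
2.2833 [ 454. -220.  425.] [0.    0.992 0.128 0.   ] [-0.54831877 -0.38146586 -0.24718933] [ 0.64  0.13 -0.3   1.84  0.04  1.17 -0.99]
station [([520.0, 2.0, 28.0], 0.6)]
sweeper [([535.0, 317.0, 37.0], 0.77)]
scrap_1 [([485.0, 36.0, 41.0], 0.69), ([563.0, 7.0, 39.0], 0.67), ([539.0, 43.0, 39.0], 0.43)]
board [([553.0, -297.0, 11.0], 0.7)]
stake_1 [([438.0, -375.0, 45.0], 0.97), ([571.0, -254.0, 66.0], 0.85), ([450.0, -303.0, 52.0], 0.81), ([548.0, -348.0, 54.0], 0.67), ([540.0, 43.0, 35.0], 0.59), ([555.0, -458.0, 38.0], 0.57)]
```

Run:
```python
from h import *
im=cv2.imread("pics/w2.png");T=np.load("pics/w2.npy")
a=topview(im,T,(430,630),(-110,190),30,2.0)
b=topview(im,T,(480,630),(-410,-210),12,2.0)
out=np.zeros((600,720,3),np.uint8);out[:400,:600]=a
cv2.imwrite("pics/top1.png",np.vstack([a,np.zeros((4,600,3),np.uint8)]))
c=np.zeros((300,600,3),np.uint8);c[:,:400]=b
o=np.vstack([a,c[:196]]) if 0 else cv2.resize(np.vstack([a,c]),None,fx=0.85,fy=0.85)
cv2.imwrite("pics/top1.png",o);print(o.shape)
```

```text
(595, 510, 3)
```

View pics/top1.png

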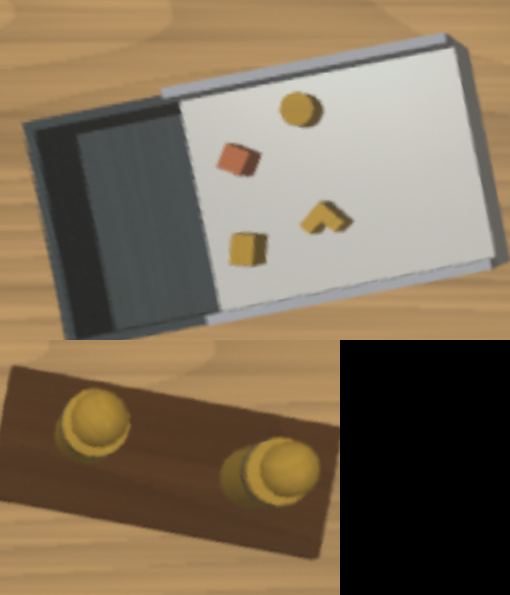

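The rectified view (1.7 px/mm) gives these positions:
- **Plate:** corners at (180,102), (218,312), (457,46) and (493,258) give 125.5 x 166 mm, which fits. The station origin is at about (523,-1), yaw 0.185.
- **Board:** the centre is at about (558,-306), yaw -0.18, with the two stakes at about (567,-257) and (549,-355).

Next is a close look at the sweeper.

Request:
carry_out --plan '[{"dx":0.05,"dy":-0.18,"dz":0,"ax":0,"ay":0,"az":0,"fingers":0},{"dx":0.05,"dy":-0.18,"dz":0,"ax":0,"ay":0,"az":0,"fingers":0},{"dx":0.05,"dy":-0.18,"dz":0,"ax":0,"ay":0,"az":0,"fingers":0},{"dx":0.05,"dy":-0.18,"dz":0,"ax":0,"ay":0,"az":0,"fingers":0},{"dx":0.05,"dy":-0.18,"dz":0,"ax":0,"ay":0,"az":0,"fingers":0},{"dx":0.05,"dy":-0.18,"dz":0,"ax":0,"ay":0,"az":0,"fingers":0},{"dx":0.05,"dy":-0.18,"dz":0,"ax":0,"ay":0,"az":0,"fingers":0},{"dx":0.05,"dy":-0.18,"dz":0,"ax":0,"ay":0,"az":0,"fingers":0}]'

```text
clock: 3.25
tcp_pos: [459.0, 78.2, 424.9]
tcp_rot: [0.0, 0.992, 0.125, 0.0]
force: [-0.4, -1.0, -0.9]
grip_width: 85.6
gripper_force: 0.0
```

Request:
carry_out --plan '[{"dx":0.05,"dy":-0.18,"dz":0,"ax":0,"ay":0,"az":0,"fingers":0},{"dx":0.05,"dy":-0.18,"dz":0,"ax":0,"ay":0,"az":0,"fingers":0},{"dx":0.05,"dy":-0.18,"dz":0,"ax":0,"ay":0,"az":0,"fingers":0},{"dx":0.05,"dy":-0.18,"dz":0,"ax":0,"ay":0,"az":0,"fingers":0},{"dx":0.05,"dy":-0.18,"dz":0,"ax":0,"ay":0,"az":0,"fingers":0},{"dx":0.05,"dy":-0.15,"dz":0,"ax":0,"ay":0,"az":0,"fingers":0},{"dx":0,"dy":0,"dz":0,"ax":0,"ay":0,"az":0,"fingers":0},{"dx":0,"dy":0,"dz":0,"ax":0,"ay":0,"az":0,"fingers":0}]'

```text
clock: 3.92
tcp_pos: [464.6, 296.8, 424.4]
tcp_rot: [-0.0, 0.992, 0.127, -0.0]
force: [0.5, -0.3, -0.5]
grip_width: 85.4
gripper_force: 0.0
```

Run:
```python
from h import *
s=get_state();print(s["clock"],np.round(s["tcp_pos"]),np.round(s["tcp_rot"],3),np.round(s["joint_positions"],2))
im,T=grab("w3")
a=topview(im,T,(460,610),(240,400),82,2.5)
hsv=cv2.cvtColor(a,cv2.COLOR_BGR2HSV)
m=(((hsv[...,0]<8)|(hsv[...,0]>172))&(hsv[...,1]>170)&(hsv[...,2]>60)).astype(np.uint8)
cs=max(cv2.findContours(m,0,2)[0],key=cv2.contourArea);r=cv2.minAreaRect(cs)
bx=cv2.boxPoints(r);print([(round(610-v/2.5,1),round(400-u/2.5,1)) for u,v in bx],r[1][0]/2.5,r[1][1]/2.5)
cv2.imwrite("pics/top2.png",a)
```

```text
3.9167 [465. 297. 424.] [-0.     0.992  0.127 -0.   ] [-0.04  0.27 -0.73  1.73  0.19  1.21 -2.13]
[(np.float32(562.0), np.float32(351.3)), (np.float32(568.7), np.float32(333.1)), (np.float32(504.1), np.float32(309.6)), (np.float32(497.5), np.float32(327.8))] 68.6903564453125 19.34265594482422
```

View pics/top2.png

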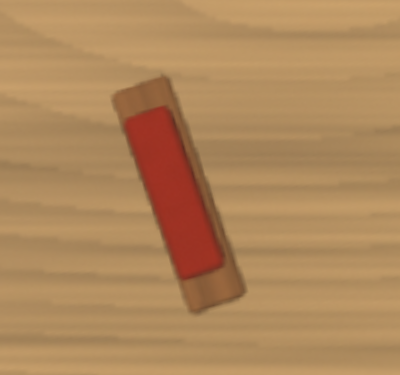

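The red grip is centred at pixel (174,192), which is (533,330.5) mm. It measures 68.7 x 19.3 mm at yaw 0.349, matching the description.

Request:
carry_out --newtons 60 --plan '[{"dx":0.125,"dy":-0.025,"dz":0,"ax":0,"ay":0,"az":0,"fingers":0},{"dx":0.125,"dy":-0.025,"dz":0,"ax":0,"ay":0,"az":0,"fingers":0},{"dx":0.125,"dy":-0.025,"dz":0,"ax":0,"ay":0,"az":0,"fingers":0},{"dx":0,"dy":0,"dz":0.16,"ax":0,"ay":0,"az":-0.03,"fingers":0},{"dx":0,"dy":0,"dz":0.16,"ax":0,"ay":0,"az":-0.03,"fingers":0},{"dx":0,"dy":0,"dz":0.16,"ax":0,"ay":0,"az":0,"fingers":0},{"dx":0,"dy":0,"dz":0.16,"ax":0,"ay":0,"az":0,"fingers":0},{"dx":0,"dy":0,"dz":0,"ax":0,"ay":0,"az":0,"fingers":0}]'

```text
clock: 4.63
tcp_pos: [532.8, 323.9, 289.8]
tcp_rot: [0.004, 0.985, 0.171, -0.006]
force: [0.5, -0.7, -0.8]
grip_width: 85.1
gripper_force: 0.0
```

```bash
cat >> h.py <<'E'
def st():
    s=get_state();T=pose(s);print("t",round(s["clock"],2),"tcp",np.round(T[:3,3],1),"yaw",round(np.arctan2(T[1,0],T[0,0]),4),"zax",np.round(T[:3,2],3),"F",np.round(s["force"],2),"w",round(s["grip_width"],1),"gf",round(s["gripper_force"],1),"q",np.round(s["joint_positions"],2));return T
def to(x,y,z=None,yaw=None):
    T=st();v=T[:3,:3].T@(np.array([x,y,z if z is not None else T[2,3]])-T[:3,3]);print("units d",np.round(v/200,3),"az",None if yaw is None else round(-(yaw-np.arctan2(T[1,0],T[0,0]))/(np.pi/2),3))
E
python3 -c "
from h import *
to(533.1,330.5,221,.349)"
```

```text
t 4.63 tcp [532.8 323.9 289.8] yaw 0.3435 zax [-0.01  -0.009 -1.   ] F [ 0.47 -0.67 -0.77] w 85.1 gf 0.0 q [-0.12  0.53 -0.67  1.7   0.37  1.05 -2.14]
units d [ 0.017 -0.032  0.344] az -0.003
```

Request:
carry_out --plan '[{"dx":0.015,"dy":-0.03,"dz":0,"ax":0,"ay":0,"az":0,"fingers":0},{"dx":0,"dy":0,"dz":0.12,"ax":0,"ay":0,"az":0,"fingers":0},{"dx":0,"dy":0,"dz":0.1,"ax":0,"ay":0,"az":0,"fingers":0},{"dx":0,"dy":0,"dz":0.06,"ax":0,"ay":0,"az":0,"fingers":0},{"dx":0,"dy":0,"dz":0.03,"ax":0,"ay":0,"az":0,"fingers":0},{"dx":0,"dy":0,"dz":0,"ax":0,"ay":0,"az":0,"fingers":0},{"dx":0,"dy":0,"dz":0,"ax":0,"ay":0,"az":0,"fingers":0},{"dx":0,"dy":0,"dz":0,"ax":0,"ay":0,"az":0,"fingers":0}]'

```text
clock: 5.3
tcp_pos: [535.1, 336.1, 236.3]
tcp_rot: [-0.0, 0.985, 0.173, 0.001]
force: [-0.2, 0.4, 0.3]
grip_width: 85.4
gripper_force: 0.0
```

```bash
python3 -c "
from h import *
to(533.1,330.5,221,.349)"
```

```text
t 5.3 tcp [535.1 336.1 236.3] yaw 0.3468 zax [ 0.002  0.001 -1.   ] F [-0.18  0.39  0.3 ] w 85.4 gf 0.0 q [-0.16  0.61 -0.64  1.72  0.43  0.95 -2.19]
units d [-0.019  0.023  0.077] az -0.001
```

Request:
carry_out --plan '[{"dx":-0.02,"dy":0.023,"dz":0.03,"ax":0,"ay":0,"az":0,"fingers":0},{"dx":0,"dy":0,"dz":0.03,"ax":0,"ay":0,"az":0,"fingers":0},{"dx":0,"dy":0,"dz":0.015,"ax":0,"ay":0,"az":0,"fingers":0},{"dx":0,"dy":0,"dz":0,"ax":0,"ay":0,"az":0,"fingers":0.5},{"dx":0,"dy":0,"dz":0,"ax":0,"ay":0,"az":0,"fingers":1},{"dx":0,"dy":0,"dz":0,"ax":0,"ay":0,"az":0,"fingers":1},{"dx":0,"dy":0,"dz":0,"ax":0,"ay":0,"az":0,"fingers":1},{"dx":0,"dy":0,"dz":0,"ax":0,"ay":0,"az":0,"fingers":1}]'

```text
clock: 5.97
tcp_pos: [532.3, 330.1, 219.8]
tcp_rot: [-0.0, 0.985, 0.173, 0.0]
force: [-0.4, -0.1, -0.1]
grip_width: 25.7
gripper_force: 0.0
```

Request:
carry_out --plan '[{"dx":0,"dy":0,"dz":0,"ax":0,"ay":0,"az":0,"fingers":1},{"dx":0,"dy":0,"dz":0,"ax":0,"ay":0,"az":0,"fingers":1},{"dx":0,"dy":0,"dz":0,"ax":0,"ay":0,"az":0,"fingers":1},{"dx":0,"dy":0,"dz":0,"ax":0,"ay":0,"az":0,"fingers":1},{"dx":0,"dy":0,"dz":0,"ax":0,"ay":0,"az":0,"fingers":1},{"dx":0,"dy":0,"dz":0,"ax":0,"ay":0,"az":0,"fingers":1},{"dx":0,"dy":0,"dz":0,"ax":0,"ay":0,"az":0,"fingers":1},{"dx":0,"dy":0,"dz":0,"ax":0,"ay":0,"az":0,"fingers":1}]'

```text
clock: 6.63
tcp_pos: [532.4, 330.1, 219.9]
tcp_rot: [-0.0, 0.985, 0.173, 0.0]
force: [-0.5, 1.2, 2.9]
grip_width: 19.1
gripper_force: 58.9
```

```bash
python3 -c "
from h import *
to(533.1,330.5,221,.349)"
```

```text
t 6.63 tcp [532.4 330.1 219.9] yaw 0.3471 zax [ 0.001  0.    -1.   ] F [-0.46  1.19  2.86] w 19.1 gf 58.9 q [-0.16  0.62 -0.63  1.75  0.44  0.92 -2.2 ]
units d [ 0.004 -0.001 -0.005] az -0.001
```

Request:
carry_out --plan '[{"dx":0,"dy":0,"dz":-0.1,"ax":0,"ay":0,"az":0,"fingers":1},{"dx":0,"dy":0,"dz":-0.15,"ax":0,"ay":0,"az":0,"fingers":1},{"dx":0,"dy":0,"dz":-0.15,"ax":0,"ay":0,"az":0,"fingers":1},{"dx":-0.03,"dy":0.08,"dz":-0.1,"ax":0,"ay":0,"az":0,"fingers":1},{"dx":-0.058,"dy":0.16,"dz":0,"ax":0,"ay":0,"az":0,"fingers":1},{"dx":-0.058,"dy":0.16,"dz":0,"ax":0,"ay":0,"az":0,"fingers":1},{"dx":-0.058,"dy":0.16,"dz":0,"ax":0,"ay":0,"az":0,"fingers":1},{"dx":-0.058,"dy":0.16,"dz":0,"ax":0,"ay":0,"az":0,"fingers":1}]'

```text
clock: 7.3
tcp_pos: [531.2, 174.8, 318.9]
tcp_rot: [0.0, 0.985, 0.173, -0.001]
force: [0.8, 0.2, -1.7]
grip_width: 19.7
gripper_force: 58.7
```

Request:
carry_out --plan '[{"dx":-0.058,"dy":0.16,"dz":0,"ax":0,"ay":0,"az":0,"fingers":1},{"dx":-0.058,"dy":0.16,"dz":0,"ax":0,"ay":0,"az":0,"fingers":1},{"dx":-0.058,"dy":0.16,"dz":0,"ax":0,"ay":0,"az":0,"fingers":1},{"dx":-0.058,"dy":0.16,"dz":0,"ax":0,"ay":0,"az":0.02,"fingers":1},{"dx":-0.058,"dy":0.16,"dz":0,"ax":0,"ay":0,"az":0.04,"fingers":1},{"dx":-0.058,"dy":0.16,"dz":0,"ax":0,"ay":0,"az":0.04,"fingers":1},{"dx":0,"dy":0,"dz":0,"ax":0,"ay":0,"az":0,"fingers":1},{"dx":0,"dy":0,"dz":0,"ax":0,"ay":0,"az":0,"fingers":1}]'

```text
clock: 7.97
tcp_pos: [526.8, -30.2, 318.8]
tcp_rot: [0.0, 0.996, 0.092, -0.001]
force: [-0.5, 0.5, -0.9]
grip_width: 19.4
gripper_force: 58.8
```

```bash
python3 -c "
from h import *
to(531.8,-48,252,.185)
im,T=grab('w4')
a=topview(im,T,(430,650),(-130,190),30,1.6);print(a.shape)
cv2.imwrite('pics/top4.png',a)"
```

```text
t 7.97 tcp [526.8 -30.2 318.8] yaw 0.1847 zax [-0.002 -0.001 -1.   ] F [-0.49  0.48 -0.87] w 19.4 gf 58.8 q [ 0.48  0.31 -0.6   1.91  0.21  0.98 -1.6 ]
units d [0.009 0.092 0.334] az -0.0
(352, 512, 3)
```

View pics/top4.png

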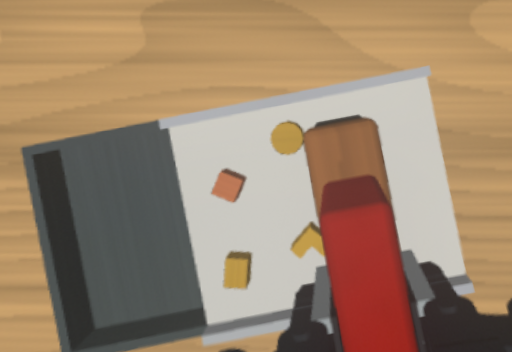

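The plate comes out the same as before (origin (522.5,-0.4), yaw 0.185). The offcuts at (287,137), (228,185), (308,240) and (237,270) are all on the tray side of the start line. I set the blade down behind them.

Request:
carry_out --plan '[{"dx":0.005,"dy":0.05,"dz":0,"ax":0,"ay":0,"az":0,"fingers":1},{"dx":0,"dy":0.042,"dz":0,"ax":0,"ay":0,"az":0,"fingers":1},{"dx":0,"dy":0,"dz":0.12,"ax":0,"ay":0,"az":0,"fingers":1},{"dx":0,"dy":0,"dz":0.12,"ax":0,"ay":0,"az":0,"fingers":1},{"dx":0,"dy":0,"dz":0.06,"ax":0,"ay":0,"az":0,"fingers":1},{"dx":0,"dy":0,"dz":0.03,"ax":0,"ay":0,"az":0,"fingers":1},{"dx":0,"dy":0,"dz":0,"ax":0,"ay":0,"az":0,"fingers":1},{"dx":0,"dy":0,"dz":0,"ax":0,"ay":0,"az":0,"fingers":1}]'

```text
clock: 8.68
tcp_pos: [532.5, -45.0, 254.1]
tcp_rot: [-0.0, 0.995, 0.095, 0.0]
force: [-0.5, -1.0, -0.8]
grip_width: 19.4
gripper_force: 58.9
```

```bash
python3 -c "
from h import *
to(530.6,-48,251.5,.185)"
```

```text
t 8.68 tcp [532.5 -45.  254.1] yaw 0.1908 zax [ 0.001  0.    -1.   ] F [-0.48 -0.95 -0.75] w 19.4 gf 58.9 q [ 0.46  0.41 -0.56  1.95  0.28  0.86 -1.63]
units d [-0.012  0.013  0.013] az 0.004
```

Request:
carry_out --plan '[{"dx":-0.012,"dy":0,"dz":0.006,"ax":0,"ay":0,"az":0.004,"fingers":1},{"dx":0,"dy":0,"dz":0.008,"ax":0,"ay":0,"az":0,"fingers":1},{"dx":0,"dy":-0.04,"dz":0,"ax":0,"ay":0,"az":0,"fingers":1},{"dx":0,"dy":-0.04,"dz":0,"ax":0,"ay":0,"az":0,"fingers":1},{"dx":0,"dy":-0.04,"dz":0,"ax":0,"ay":0,"az":0,"fingers":1},{"dx":0,"dy":-0.04,"dz":0,"ax":0,"ay":0,"az":0,"fingers":1},{"dx":0,"dy":0,"dz":0,"ax":0,"ay":0,"az":0,"fingers":1},{"dx":0,"dy":0,"dz":0,"ax":0,"ay":0,"az":0,"fingers":1}]'

```text
clock: 9.35
tcp_pos: [523.7, -13.2, 251.0]
tcp_rot: [0.0, 0.996, 0.093, 0.0]
force: [0.3, 0.2, -0.6]
grip_width: 19.3
gripper_force: 58.9
```

```bash
python3 -c "
from h import *
s=-12;to(521.8-.184*s,-.8+.983*s,251.5,.185)"
```

```text
t 9.35 tcp [523.7 -13.2 251. ] yaw 0.1858 zax [ 0. -0. -1.] F [ 0.32  0.2  -0.63] w 19.3 gf 58.9 q [ 0.42  0.4  -0.57  1.98  0.28  0.84 -1.7 ]
units d [ 0.002 -0.003 -0.002] az 0.001
```

Tracking is good, so I sweep on to y_st of about 80.

Request:
carry_out --plan '[{"dx":0.001,"dy":-0.04,"dz":0,"ax":0,"ay":0,"az":0,"fingers":1},{"dx":0,"dy":-0.04,"dz":0,"ax":0,"ay":0,"az":0,"fingers":1},{"dx":0,"dy":-0.04,"dz":0,"ax":0,"ay":0,"az":0,"fingers":1},{"dx":0,"dy":-0.04,"dz":0,"ax":0,"ay":0,"az":0,"fingers":1},{"dx":0,"dy":-0.04,"dz":0,"ax":0,"ay":0,"az":0,"fingers":1},{"dx":0,"dy":-0.04,"dz":0,"ax":0,"ay":0,"az":0,"fingers":1},{"dx":0,"dy":0,"dz":0,"ax":0,"ay":0,"az":0,"fingers":1},{"dx":0,"dy":0,"dz":0,"ax":0,"ay":0,"az":0,"fingers":1}]'

```text
clock: 10.02
tcp_pos: [515.1, 33.7, 250.9]
tcp_rot: [0.0, 0.996, 0.093, 0.0]
force: [-0.1, -0.1, -1.3]
grip_width: 19.3
gripper_force: 58.9
```

Request:
carry_out --plan '[{"dx":0,"dy":-0.04,"dz":0,"ax":0,"ay":0,"az":0,"fingers":1},{"dx":0,"dy":-0.04,"dz":0,"ax":0,"ay":0,"az":0,"fingers":1},{"dx":0,"dy":-0.04,"dz":0,"ax":0,"ay":0,"az":0,"fingers":1},{"dx":0,"dy":-0.04,"dz":0,"ax":0,"ay":0,"az":0,"fingers":1},{"dx":0,"dy":-0.04,"dz":0,"ax":0,"ay":0,"az":0,"fingers":1},{"dx":0,"dy":-0.02,"dz":0,"ax":0,"ay":0,"az":0,"fingers":1},{"dx":0,"dy":0,"dz":0,"ax":0,"ay":0,"az":0,"fingers":1},{"dx":0,"dy":0,"dz":0,"ax":0,"ay":0,"az":0,"fingers":1}]'

```text
clock: 10.68
tcp_pos: [507.1, 76.5, 250.9]
tcp_rot: [0.0, 0.996, 0.092, -0.0]
force: [0.3, -0.1, -0.8]
grip_width: 19.3
gripper_force: 58.9
```

```bash
python3 -c "
from h import *
s=82;to(521.8-.184*s,-.8+.983*s,251.5,.185)"
```

```text
t 10.68 tcp [507.1  76.5 250.9] yaw 0.1845 zax [-0. -0. -1.] F [ 0.26 -0.05 -0.78] w 19.3 gf 58.9 q [ 0.27  0.39 -0.6   2.    0.29  0.84 -1.88]
units d [ 0.001 -0.016 -0.003] az -0.0
```

Request:
carry_out --plan '[{"dx":0,"dy":-0.03,"dz":0,"ax":0,"ay":0,"az":0,"fingers":1},{"dx":0,"dy":0,"dz":-0.1,"ax":0,"ay":0,"az":0,"fingers":1},{"dx":0,"dy":0,"dz":-0.12,"ax":0,"ay":0,"az":0,"fingers":1},{"dx":0,"dy":-0.1,"dz":-0.12,"ax":0,"ay":0,"az":0,"fingers":1},{"dx":0,"dy":-0.17,"dz":0,"ax":0,"ay":0,"az":0,"fingers":1},{"dx":0,"dy":-0.17,"dz":0,"ax":0,"ay":0,"az":0,"fingers":1},{"dx":0.1,"dy":-0.15,"dz":0,"ax":0,"ay":0,"az":0,"fingers":1},{"dx":0.1,"dy":-0.1,"dz":0,"ax":0,"ay":0,"az":0,"fingers":1}]'

```text
clock: 11.35
tcp_pos: [518.9, 228.5, 319.5]
tcp_rot: [-0.0, 0.996, 0.093, 0.0]
force: [0.6, 1.2, -0.9]
grip_width: 19.4
gripper_force: 59.0
```

```bash
python3 -c "
from h import *
to(533,331,320,.349)
im,T=grab('w5')
a=topview(im,T,(430,630),(-110,190),4,1.5)
b=snapshot('side')[170:280,240:370]
b=cv2.resize(b,None,fx=3,fy=3)
print(a.shape,b.shape)
o=np.zeros((640,450,3),np.uint8);o[:300]=a;o[300:630,:390]=b
cv2.imwrite('pics/top5.png',o[:600])"
```

```text
t 11.35 tcp [518.9 228.5 319.5] yaw 0.1867 zax [ 0.001  0.001 -1.   ] F [ 0.58  1.19 -0.95] w 19.4 gf 59.0 q [ 0.05  0.4  -0.67  1.82  0.29  1.02 -2.12]
units d [ 0.164 -0.491 -0.002] az -0.103
(300, 450, 3) (330, 390, 3)
```

View pics/top5.png

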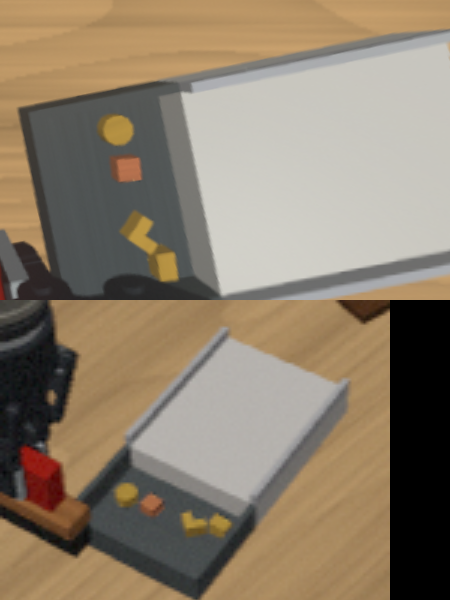

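All four offcuts lie in the tray (disc (116,130), copper (127,169), L (138,232), block (162,264)) and the plate is empty. I now set the sweeper down on clear bench.

Request:
carry_out --plan '[{"dx":0.05,"dy":-0.15,"dz":0,"ax":0,"ay":0,"az":0,"fingers":1},{"dx":0.05,"dy":-0.15,"dz":0,"ax":0,"ay":0,"az":0,"fingers":1},{"dx":0.05,"dy":-0.15,"dz":0.08,"ax":0,"ay":0,"az":0,"fingers":1},{"dx":0,"dy":0,"dz":0.15,"ax":0,"ay":0,"az":0,"fingers":1},{"dx":0,"dy":0,"dz":0.12,"ax":0,"ay":0,"az":0,"fingers":1},{"dx":0,"dy":0,"dz":0.08,"ax":0,"ay":0,"az":0,"fingers":1},{"dx":0,"dy":0,"dz":0.03,"ax":0,"ay":0,"az":0,"fingers":1},{"dx":0,"dy":0,"dz":0,"ax":0,"ay":0,"az":0,"fingers":1}]'

```text
clock: 12.12
tcp_pos: [532.9, 317.7, 224.9]
tcp_rot: [0.001, 0.996, 0.091, -0.002]
force: [-0.5, -0.2, -0.8]
grip_width: 19.5
gripper_force: 59.3
```

```bash
python3 -c "
from h import *
to(533,320,220,.185)"
```

```text
t 12.12 tcp [532.9 317.7 224.9] yaw 0.1827 zax [-0.003 -0.003 -1.   ] F [-0.47 -0.24 -0.82] w 19.5 gf 59.3 q [-0.15  0.6  -0.62  1.76  0.42  0.92 -2.33]
units d [ 0.003 -0.011  0.025] az -0.001
```

Request:
carry_out --plan '[{"dx":0,"dy":0,"dz":0.013,"ax":0,"ay":0,"az":0,"fingers":1},{"dx":0,"dy":0,"dz":0.01,"ax":0,"ay":0,"az":0,"fingers":1},{"dx":0,"dy":0,"dz":0,"ax":0,"ay":0,"az":0,"fingers":1},{"dx":0,"dy":0,"dz":0,"ax":0,"ay":0,"az":0,"fingers":1},{"dx":0,"dy":0,"dz":0,"ax":0,"ay":0,"az":0,"fingers":0.6},{"dx":0,"dy":0,"dz":0,"ax":0,"ay":0,"az":0,"fingers":0.4},{"dx":0,"dy":0,"dz":0,"ax":0,"ay":0,"az":0,"fingers":0.2},{"dx":0,"dy":0,"dz":0,"ax":0,"ay":0,"az":0,"fingers":0}]'

```text
clock: 12.78
tcp_pos: [533.4, 319.2, 222.6]
tcp_rot: [-0.0, 0.996, 0.092, 0.0]
force: [0.8, 0.6, 0.2]
grip_width: 66.7
gripper_force: 0.0
```

Request:
carry_out --plan '[{"dx":0,"dy":0,"dz":0,"ax":0,"ay":0,"az":0,"fingers":0},{"dx":0,"dy":0,"dz":0,"ax":0,"ay":0,"az":0,"fingers":0},{"dx":0,"dy":0,"dz":-0.05,"ax":0,"ay":0,"az":0,"fingers":0},{"dx":0,"dy":0,"dz":-0.1,"ax":0,"ay":0,"az":0,"fingers":0},{"dx":0,"dy":0,"dz":-0.15,"ax":0,"ay":0,"az":0,"fingers":0},{"dx":0,"dy":0,"dz":-0.15,"ax":0,"ay":0,"az":0,"fingers":0},{"dx":0,"dy":0,"dz":-0.15,"ax":0,"ay":0,"az":0,"fingers":0},{"dx":0,"dy":0,"dz":0,"ax":0,"ay":0,"az":0,"fingers":0}]'

```text
clock: 13.45
tcp_pos: [534.5, 321.1, 349.8]
tcp_rot: [-0.003, 0.996, 0.092, 0.005]
force: [0.7, 1.7, 0.7]
grip_width: 85.2
gripper_force: 0.0
```

```bash
python3 -c "
from h import *
to(500,-306,340,-.18)
snapshot('side');print(look_for('sweeper','side')[:2])"
```

```text
t 13.45 tcp [534.5 321.1 349.8] yaw 0.1838 zax [ 0.01   0.006 -1.   ] F [0.67 1.7  0.68] w 85.2 gf 0.0 q [-0.1   0.46 -0.68  1.66  0.32  1.12 -2.26]
units d [-0.743  3.051  0.027] az 0.232
[{'position': [517.4, 323.6, 40.6], 'confidence': 0.96}]
```

Request:
carry_out --plan '[{"dx":-0.02,"dy":0.1,"dz":-0.1,"ax":0,"ay":0,"az":0,"fingers":0},{"dx":-0.04,"dy":0.16,"dz":0,"ax":0,"ay":0,"az":0,"fingers":0},{"dx":-0.04,"dy":0.17,"dz":0,"ax":0,"ay":0,"az":0,"fingers":0},{"dx":-0.04,"dy":0.17,"dz":0,"ax":0,"ay":0,"az":0,"fingers":0},{"dx":-0.04,"dy":0.17,"dz":0,"ax":0,"ay":0,"az":0,"fingers":0},{"dx":-0.04,"dy":0.17,"dz":0,"ax":0,"ay":0,"az":0,"fingers":0},{"dx":-0.04,"dy":0.17,"dz":0,"ax":0,"ay":0,"az":0,"fingers":0},{"dx":-0.04,"dy":0.17,"dz":0,"ax":0,"ay":0,"az":0,"fingers":0}]'

```text
clock: 14.22
tcp_pos: [520.0, 54.5, 361.0]
tcp_rot: [0.0, 0.996, 0.092, -0.001]
force: [0.5, -0.6, -0.1]
grip_width: 85.2
gripper_force: 0.0
```

Request:
carry_out --plan '[{"dx":-0.04,"dy":0.17,"dz":0,"ax":0,"ay":0,"az":0,"fingers":0},{"dx":-0.04,"dy":0.17,"dz":0,"ax":0,"ay":0,"az":0,"fingers":0},{"dx":-0.04,"dy":0.17,"dz":0,"ax":0,"ay":0,"az":0,"fingers":0},{"dx":-0.04,"dy":0.17,"dz":0,"ax":0,"ay":0,"az":0,"fingers":0},{"dx":-0.04,"dy":0.17,"dz":0,"ax":0,"ay":0,"az":0,"fingers":0},{"dx":-0.04,"dy":0.17,"dz":0,"ax":0,"ay":0,"az":0,"fingers":0},{"dx":-0.04,"dy":0.17,"dz":0,"ax":0,"ay":0,"az":0,"fingers":0},{"dx":-0.04,"dy":0.17,"dz":0,"ax":0,"ay":0,"az":0,"fingers":0}]'

```text
clock: 14.88
tcp_pos: [506.7, -224.3, 361.0]
tcp_rot: [-0.001, 0.996, 0.092, -0.001]
force: [1.0, -0.4, 0.1]
grip_width: 85.2
gripper_force: 0.0
```

Request:
carry_out --plan '[{"dx":-0.04,"dy":0.16,"dz":0,"ax":0,"ay":0,"az":0,"fingers":0},{"dx":-0.04,"dy":0.14,"dz":0,"ax":0,"ay":0,"az":0,"fingers":0},{"dx":0,"dy":0,"dz":0,"ax":0,"ay":0,"az":0.05,"fingers":0},{"dx":0,"dy":0,"dz":0,"ax":0,"ay":0,"az":0.06,"fingers":0},{"dx":0,"dy":0,"dz":0,"ax":0,"ay":0,"az":0.06,"fingers":0},{"dx":0,"dy":0,"dz":0,"ax":0,"ay":0,"az":0.06,"fingers":0},{"dx":0,"dy":0,"dz":0,"ax":0,"ay":0,"az":0,"fingers":0},{"dx":0,"dy":0,"dz":0,"ax":0,"ay":0,"az":0,"fingers":0}]'

```text
clock: 15.55
tcp_pos: [502.6, -284.4, 361.2]
tcp_rot: [-0.0, 0.996, -0.087, -0.001]
force: [1.0, -0.2, 0.5]
grip_width: 85.4
gripper_force: 0.0
```

Run:
```python
from h import *
st();im,T=grab("w6")
b=topview(im,T,(480,640),(-420,-200),12,1.6)
c=topview(im,T,(480,640),(-420,-200),62,1.6)  # head max-diameter height
cv2.imwrite("pics/top6.png",np.vstack([b,c]));print(b.shape)
M=T@np.array(camera_model("wrist")["tool_from_camera"]);print("cam",M[:3,3].round())
```

```text
t 15.55 tcp [ 502.6 -284.4  361.2] yaw -0.175 zax [-0.002  0.001 -1.   ] F [ 1.02 -0.24  0.45] w 85.4 gf 0.0 q [ 0.75  0.33 -0.39  1.76  0.14  1.09 -1.43]
(256, 352, 3)
cam [ 567. -296.  330.]
```

View pics/top6.png

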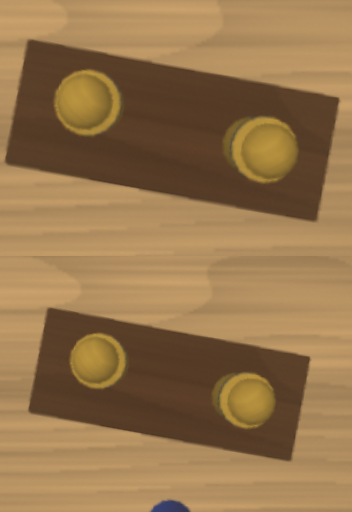

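Two brass stakes stand on the board, with feet in the lower panel at (97,361) and (248,401), which is (574.7,-259.3) and (548.7,-357.2). They are 101 mm apart, as specified. The blue look-alike is at the bottom edge, (170,508). I take the left stake first.

Request:
carry_out --newtons 60 --plan '[{"dx":0.11,"dy":-0.062,"dz":0,"ax":0,"ay":0,"az":0,"fingers":0},{"dx":0.11,"dy":-0.062,"dz":0,"ax":0,"ay":0,"az":0,"fingers":0},{"dx":0.113,"dy":-0.062,"dz":0.1,"ax":0,"ay":0,"az":0,"fingers":0},{"dx":0,"dy":0,"dz":0.15,"ax":0,"ay":0,"az":0,"fingers":0},{"dx":0,"dy":0,"dz":0.15,"ax":0,"ay":0,"az":0,"fingers":0},{"dx":0,"dy":0,"dz":0.05,"ax":0,"ay":0,"az":0,"fingers":0},{"dx":0,"dy":0,"dz":0,"ax":0,"ay":0,"az":0,"fingers":0},{"dx":0,"dy":0,"dz":0,"ax":0,"ay":0,"az":0,"fingers":0}]'

```text
clock: 16.27
tcp_pos: [575.1, -260.0, 272.5]
tcp_rot: [-0.0, 0.996, -0.089, -0.0]
force: [0.3, -0.0, -0.2]
grip_width: 85.4
gripper_force: 0.0
```

Run:
```python
from h import *
to(574.7,-259.3,192,-.175);im,T=grab("w7")
for z in (52,):
    c=topview(im,T,(520,640),(-310,-210),z,3)
    hsv=cv2.cvtColor(c,cv2.COLOR_BGR2HSV)
    m=((abs(hsv[...,0].astype(int)-22)<6)&(hsv[...,1]>150)).astype(np.uint8)
    k=max(cv2.findContours(m,0,2)[0],key=cv2.contourArea);(u,v),r=cv2.minEnclosingCircle(k);print(640-v/3,-210-u/3,2*r/3,cv2.boundingRect(k))
cv2.imwrite("pics/top7.png",c)
```

```text
t 16.27 tcp [ 575.1 -260.   272.5] yaw -0.1773 zax [-0.  0. -1.] F [ 0.31 -0.03 -0.16] w 85.4 gf 0.0 q [ 0.64  0.51 -0.38  1.71  0.22  0.97 -1.57]
units d [-0.003 -0.003  0.403] az -0.001
574.0 -258.8333333333333 39.07975769042969 (93, 140, 110, 117)
```

View pics/top7.png

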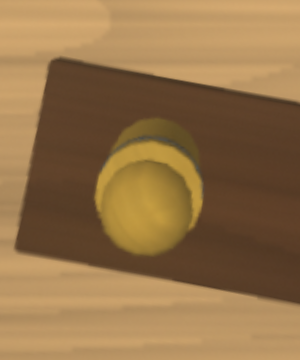

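The foot ring at (148,194) is 36.7 mm across, which puts its centre at (575.3,-259.3). The tool stands right over it, so I lower and grip.

Request:
carry_out --plan '[{"dx":0,"dy":-0.003,"dz":0.12,"ax":0,"ay":0,"az":0,"fingers":0},{"dx":0,"dy":0,"dz":0.12,"ax":0,"ay":0,"az":0,"fingers":0},{"dx":0,"dy":0,"dz":0.1,"ax":0,"ay":0,"az":0,"fingers":0},{"dx":0,"dy":0,"dz":0.06,"ax":0,"ay":0,"az":0,"fingers":0},{"dx":0,"dy":0,"dz":0,"ax":0,"ay":0,"az":0,"fingers":0},{"dx":0,"dy":0,"dz":0,"ax":0,"ay":0,"az":0,"fingers":0.3},{"dx":0,"dy":0,"dz":0,"ax":0,"ay":0,"az":0,"fingers":0.45},{"dx":0,"dy":0,"dz":0,"ax":0,"ay":0,"az":0,"fingers":0.6}]'

```text
clock: 16.98
tcp_pos: [576.2, -259.5, 194.3]
tcp_rot: [0.001, 0.996, -0.089, 0.002]
force: [1.0, -0.2, 0.6]
grip_width: 52.0
gripper_force: 0.0
```

Request:
carry_out --plan '[{"dx":0,"dy":0,"dz":0,"ax":0,"ay":0,"az":0,"fingers":0.8},{"dx":0,"dy":0,"dz":0,"ax":0,"ay":0,"az":0,"fingers":1},{"dx":0,"dy":0,"dz":0,"ax":0,"ay":0,"az":0,"fingers":1},{"dx":0,"dy":0,"dz":0,"ax":0,"ay":0,"az":0,"fingers":1},{"dx":0,"dy":0,"dz":0,"ax":0,"ay":0,"az":0,"fingers":1},{"dx":0,"dy":0,"dz":0,"ax":0,"ay":0,"az":0,"fingers":1},{"dx":0,"dy":0,"dz":0,"ax":0,"ay":0,"az":0,"fingers":1},{"dx":0,"dy":0,"dz":0,"ax":0,"ay":0,"az":0,"fingers":1}]'

```text
clock: 17.65
tcp_pos: [576.0, -259.5, 194.0]
tcp_rot: [0.001, 0.996, -0.089, 0.001]
force: [-1.5, -0.5, 6.7]
grip_width: 33.8
gripper_force: 60.5
```

```bash
python3 -c "
from h import *
to(574.7,-259.3,192,-.177)"
```

```text
t 17.65 tcp [ 576.  -259.5  194. ] yaw -0.1776 zax [ 0.002 -0.001 -1.   ] F [-1.54 -0.47  6.75] w 33.8 gf 60.5 q [ 0.61  0.61 -0.35  1.75  0.27  0.83 -1.61]
units d [-0.007  0.     0.01 ] az -0.0
```

Request:
carry_out --plan '[{"dx":0,"dy":0,"dz":-0.05,"ax":0,"ay":0,"az":0,"fingers":1},{"dx":0,"dy":0,"dz":-0.08,"ax":0,"ay":0,"az":0,"fingers":1},{"dx":0,"dy":0,"dz":-0.08,"ax":0,"ay":0,"az":0,"fingers":1},{"dx":0,"dy":0,"dz":-0.05,"ax":0,"ay":0,"az":0,"fingers":1},{"dx":0,"dy":0,"dz":0,"ax":0,"ay":0,"az":0,"fingers":1},{"dx":0,"dy":0,"dz":0,"ax":0,"ay":0,"az":0,"fingers":1},{"dx":0,"dy":0,"dz":0,"ax":0,"ay":0,"az":0,"fingers":1},{"dx":0,"dy":0,"dz":0,"ax":0,"ay":0,"az":0,"fingers":1}]'

```text
clock: 18.32
tcp_pos: [574.6, -259.0, 242.9]
tcp_rot: [-0.0, 0.996, -0.089, -0.001]
force: [-0.0, -0.0, -4.6]
grip_width: 34.1
gripper_force: 60.2
```

```bash
cat >> h.py <<'E'
def weigh(n=14):
    F=[];Q=[]
    for i in range(n):
        snapshot("side");s=get_state();F.append(s["force"]);Q.append(s["effort"])
    print("mean",np.mean(F,0).round(3),"std",np.std(F,0).round(2),"effort",np.mean(Q,0).round(3))
E
python3 -c "
from h import *
st();weigh();st()"
```

```text
t 18.32 tcp [ 574.6 -259.   242.9] yaw -0.1775 zax [-0.002  0.001 -1.   ] F [-0.01 -0.02 -4.56] w 34.1 gf 60.2 q [ 0.63  0.54 -0.37  1.73  0.24  0.92 -1.58]
mean [ 1.060e-01 -1.000e-03 -3.635e+00] std [0.5  0.52 0.4 ] effort [ 4.0000e-03 -5.1743e+01 -4.1870e+00 -2.2332e+01  1.0000e-02  7.0000e-03
 -0.0000e+00]
t 19.02 tcp [ 575.3 -259.1  244.4] yaw -0.1775 zax [ 0. -0. -1.] F [-0.04  0.14 -3.82] w 33.9 gf 60.2 q [ 0.63  0.54 -0.37  1.73  0.24  0.92 -1.58]
```

The mean is about 3.6 N, so this is probably the heavier one. I set it back and lift the other.

Request:
carry_out --plan '[{"dx":0.002,"dy":0,"dz":0.08,"ax":0,"ay":0,"az":0,"fingers":1},{"dx":0,"dy":0,"dz":0.08,"ax":0,"ay":0,"az":0,"fingers":1},{"dx":0,"dy":0,"dz":0.05,"ax":0,"ay":0,"az":0,"fingers":1},{"dx":0,"dy":0,"dz":0.025,"ax":0,"ay":0,"az":0,"fingers":1},{"dx":0,"dy":0,"dz":0.01,"ax":0,"ay":0,"az":0,"fingers":1},{"dx":0,"dy":0,"dz":0,"ax":0,"ay":0,"az":0,"fingers":1},{"dx":0,"dy":0,"dz":0,"ax":0,"ay":0,"az":0,"fingers":1},{"dx":0,"dy":0,"dz":0,"ax":0,"ay":0,"az":0,"fingers":1}]'

```text
clock: 19.68
tcp_pos: [576.2, -259.3, 196.2]
tcp_rot: [0.0, 0.996, -0.089, 0.001]
force: [0.6, -0.5, -3.2]
grip_width: 33.8
gripper_force: 60.2
```

```bash
python3 -c "
from h import *
to(575,-259.3,193.5,-.177)"
```

```text
t 19.68 tcp [ 576.2 -259.3  196.2] yaw -0.1775 zax [ 0.002 -0.001 -1.   ] F [ 0.55 -0.52 -3.22] w 33.8 gf 60.2 q [ 0.62  0.6  -0.35  1.75  0.27  0.83 -1.61]
units d [-0.006  0.001  0.014] az -0.0
```

Still carrying it, about 2 mm above the board. I lower it the rest of the way and release.

Request:
carry_out --plan '[{"dx":0,"dy":0,"dz":0.006,"ax":0,"ay":0,"az":0,"fingers":1},{"dx":0,"dy":0,"dz":0.005,"ax":0,"ay":0,"az":0,"fingers":1},{"dx":0,"dy":0,"dz":0,"ax":0,"ay":0,"az":0,"fingers":1},{"dx":0,"dy":0,"dz":0,"ax":0,"ay":0,"az":0,"fingers":1},{"dx":0,"dy":0,"dz":0,"ax":0,"ay":0,"az":0,"fingers":0.5},{"dx":0,"dy":0,"dz":0,"ax":0,"ay":0,"az":0,"fingers":0.3},{"dx":0,"dy":0,"dz":0,"ax":0,"ay":0,"az":0,"fingers":0},{"dx":0,"dy":0,"dz":0,"ax":0,"ay":0,"az":0,"fingers":0}]'

```text
clock: 20.35
tcp_pos: [575.8, -259.2, 193.3]
tcp_rot: [0.0, 0.996, -0.089, 0.0]
force: [0.6, 0.3, 0.3]
grip_width: 76.9
gripper_force: 0.0
```

Request:
carry_out --plan '[{"dx":0,"dy":0,"dz":0,"ax":0,"ay":0,"az":0,"fingers":0},{"dx":0,"dy":0,"dz":0,"ax":0,"ay":0,"az":0,"fingers":0},{"dx":0,"dy":0,"dz":-0.06,"ax":0,"ay":0,"az":0,"fingers":0},{"dx":0,"dy":0,"dz":-0.12,"ax":0,"ay":0,"az":0,"fingers":0},{"dx":0,"dy":0,"dz":-0.15,"ax":0,"ay":0,"az":0,"fingers":0},{"dx":0,"dy":0,"dz":-0.12,"ax":0,"ay":0,"az":0,"fingers":0},{"dx":0,"dy":0,"dz":0,"ax":0,"ay":0,"az":0,"fingers":0},{"dx":0,"dy":0,"dz":0,"ax":0,"ay":0,"az":0,"fingers":0}]'

```text
clock: 21.02
tcp_pos: [576.4, -259.4, 285.8]
tcp_rot: [0.001, 0.996, -0.089, 0.002]
force: [-0.1, -0.3, -0.1]
grip_width: 85.4
gripper_force: 0.0
```

```bash
cat >> h.py <<'E'
def foot(name,cx,cy,z=52):  # foot ring, upper/left/right edges of brass blob in a rectified view
    im,T=grab(name);c=topview(im,T,(cx-45,cx+45),(cy-45,cy+45),z,4);hsv=cv2.cvtColor(c,cv2.COLOR_BGR2HSV)
    m=((abs(hsv[...,0].astype(int)-22)<6)&(hsv[...,1]>150)&(hsv[...,2]>130)).astype(np.uint8)
    k=max(cv2.findContours(m,0,2)[0],key=cv2.contourArea);b=cv2.boundingRect(k)
    print("blob mm",np.array(b)/4,"centre from top edge",cx+45-b[1]/4-18,"y",cy+45-(b[0]+b[2]/2)/4);cv2.imwrite(f"pics/{name}t.png",c)
E
python3 -c "
from h import *
weigh(3)
to(548.7,-357.2,275,-.177)"
```

```text
mean [-0.324  0.236 -0.413] std [0.34 0.59 0.04] effort [-5.6000e-02 -4.9634e+01 -3.9890e+00 -2.2941e+01  8.0000e-03 -4.1000e-02
  1.0000e-03]
t 21.17 tcp [ 575.  -259.1  282.2] yaw -0.1775 zax [-0.002  0.001 -1.   ] F [-0.01  0.75 -0.37] w 85.4 gf 0.0 q [ 0.64  0.5  -0.38  1.7   0.22  0.99 -1.57]
units d [-0.043  0.506  0.036] az -0.0
```

Request:
carry_out --plan '[{"dx":-0.01,"dy":0.12,"dz":0,"ax":0,"ay":0,"az":0,"fingers":0},{"dx":-0.01,"dy":0.14,"dz":0,"ax":0,"ay":0,"az":0,"fingers":0},{"dx":-0.01,"dy":0.13,"dz":0,"ax":0,"ay":0,"az":0,"fingers":0},{"dx":-0.01,"dy":0.115,"dz":0,"ax":0,"ay":0,"az":0,"fingers":0},{"dx":0,"dy":0,"dz":0.03,"ax":0,"ay":0,"az":0,"fingers":0},{"dx":0,"dy":0,"dz":0,"ax":0,"ay":0,"az":0,"fingers":0},{"dx":0,"dy":0,"dz":0,"ax":0,"ay":0,"az":0,"fingers":0},{"dx":0,"dy":0,"dz":0,"ax":0,"ay":0,"az":0,"fingers":0}]'

```text
clock: 21.83
tcp_pos: [550.5, -355.3, 276.5]
tcp_rot: [-0.001, 0.996, -0.087, -0.0]
force: [0.1, -0.2, -0.1]
grip_width: 85.5
gripper_force: 0.0
```

```bash
python3 -c "
from h import *
foot('w8',548.7,-357.2)
to(548.7,-357.2,193,-.177)"
```

```text
blob mm [26.5  26.25 36.25 37.75] centre from top edge 549.45 y -356.825
t 21.88 tcp [ 550.7 -355.4  276.9] yaw -0.1748 zax [-0.     0.001 -1.   ] F [0.05 0.37 0.52] w 85.4 gf 0.0 q [ 0.77  0.54 -0.36  1.64  0.22  1.   -1.41]
units d [-0.008  0.011  0.419] az 0.001
```

View pics/w8t.png

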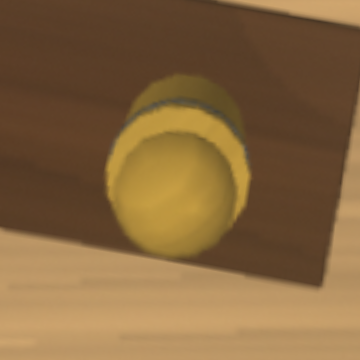

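The second stake's foot ring is at (178,177), 36 mm across, centred at about (549.4,-356.8). It is brass and stands on the board. I lower and grip.

Request:
carry_out --plan '[{"dx":-0.006,"dy":0.009,"dz":0.12,"ax":0,"ay":0,"az":0,"fingers":0},{"dx":0,"dy":0,"dz":0.12,"ax":0,"ay":0,"az":0,"fingers":0},{"dx":0,"dy":0,"dz":0.11,"ax":0,"ay":0,"az":0,"fingers":0},{"dx":0,"dy":0,"dz":0.06,"ax":0,"ay":0,"az":0,"fingers":0},{"dx":0,"dy":0,"dz":0,"ax":0,"ay":0,"az":0,"fingers":0},{"dx":0,"dy":0,"dz":0,"ax":0,"ay":0,"az":0,"fingers":0.3},{"dx":0,"dy":0,"dz":0,"ax":0,"ay":0,"az":0,"fingers":0.45},{"dx":0,"dy":0,"dz":0,"ax":0,"ay":0,"az":0,"fingers":0.6}]'

```text
clock: 22.55
tcp_pos: [549.4, -359.0, 196.9]
tcp_rot: [0.001, 0.996, -0.089, 0.001]
force: [0.3, -0.6, 0.9]
grip_width: 52.0
gripper_force: 0.0
```

Request:
carry_out --plan '[{"dx":0,"dy":0,"dz":0,"ax":0,"ay":0,"az":0,"fingers":0.8},{"dx":0,"dy":0,"dz":0,"ax":0,"ay":0,"az":0,"fingers":1},{"dx":0,"dy":0,"dz":0,"ax":0,"ay":0,"az":0,"fingers":1},{"dx":0,"dy":0,"dz":0,"ax":0,"ay":0,"az":0,"fingers":1},{"dx":0,"dy":0,"dz":0,"ax":0,"ay":0,"az":0,"fingers":1},{"dx":0,"dy":0,"dz":0,"ax":0,"ay":0,"az":0,"fingers":1},{"dx":0,"dy":0,"dz":0,"ax":0,"ay":0,"az":0,"fingers":1},{"dx":0,"dy":0,"dz":0,"ax":0,"ay":0,"az":0,"fingers":1}]'

```text
clock: 23.22
tcp_pos: [549.3, -358.9, 196.9]
tcp_rot: [0.001, 0.996, -0.089, 0.001]
force: [-0.5, 1.8, 6.0]
grip_width: 33.7
gripper_force: 60.4
```

Request:
carry_out --plan '[{"dx":0,"dy":0,"dz":-0.05,"ax":0,"ay":0,"az":0,"fingers":1},{"dx":0,"dy":0,"dz":-0.08,"ax":0,"ay":0,"az":0,"fingers":1},{"dx":0,"dy":0,"dz":-0.08,"ax":0,"ay":0,"az":0,"fingers":1},{"dx":0,"dy":0,"dz":-0.05,"ax":0,"ay":0,"az":0,"fingers":1},{"dx":0,"dy":0,"dz":0,"ax":0,"ay":0,"az":0,"fingers":1},{"dx":0,"dy":0,"dz":0,"ax":0,"ay":0,"az":0,"fingers":1},{"dx":0,"dy":0,"dz":0,"ax":0,"ay":0,"az":0,"fingers":1},{"dx":0,"dy":0,"dz":0,"ax":0,"ay":0,"az":0,"fingers":1}]'

```text
clock: 23.88
tcp_pos: [547.9, -358.5, 245.8]
tcp_rot: [-0.0, 0.996, -0.089, -0.001]
force: [0.0, 0.3, -1.1]
grip_width: 33.4
gripper_force: 59.8
```

```bash
python3 -c "
from h import *
st();weigh(14);st()"
```

```text
t 23.88 tcp [ 547.9 -358.5  245.8] yaw -0.1775 zax [-0.002  0.001 -1.   ] F [ 0.04  0.28 -1.08] w 33.4 gf 59.8 q [ 0.77  0.57 -0.35  1.66  0.23  0.95 -1.42]
mean [ 0.042 -0.03  -1.796] std [0.59 0.52 0.29] effort [ 6.0000e-03 -5.2909e+01 -3.9930e+00 -2.2193e+01  1.0000e-02  4.0000e-03
 -0.0000e+00]
t 24.58 tcp [ 548.5 -358.8  247.1] yaw -0.1776 zax [ 0. -0. -1.] F [ 0.32  0.87 -1.9 ] w 33.8 gf 59.8 q [ 0.77  0.57 -0.35  1.66  0.23  0.95 -1.42]
```

This stake reads 1.8 N, so it is the lighter one and the first is the heavier. I put it back.

Request:
carry_out --plan '[{"dx":0.002,"dy":0,"dz":0.08,"ax":0,"ay":0,"az":0,"fingers":1},{"dx":0,"dy":0,"dz":0.08,"ax":0,"ay":0,"az":0,"fingers":1},{"dx":0,"dy":0,"dz":0.05,"ax":0,"ay":0,"az":0,"fingers":1},{"dx":0,"dy":0,"dz":0.025,"ax":0,"ay":0,"az":0,"fingers":1},{"dx":0,"dy":0,"dz":0.01,"ax":0,"ay":0,"az":0,"fingers":1},{"dx":0,"dy":0,"dz":0.006,"ax":0,"ay":0,"az":0,"fingers":1},{"dx":0,"dy":0,"dz":0,"ax":0,"ay":0,"az":0,"fingers":1},{"dx":0,"dy":0,"dz":0,"ax":0,"ay":0,"az":0,"fingers":1}]'

```text
clock: 25.25
tcp_pos: [549.3, -359.0, 197.7]
tcp_rot: [0.0, 0.996, -0.089, 0.001]
force: [-0.9, 0.2, -1.4]
grip_width: 34.1
gripper_force: 59.9
```

```bash
python3 -c "
from h import *
weigh(3);to(549.4,-358.8,196.7,-.177)"
```

```text
mean [ 0.319 -0.739 -1.749] std [0.45 0.81 0.26] effort [-5.0000e-03 -5.4236e+01 -4.0790e+00 -2.0632e+01  1.0000e-02 -1.0000e-03
  0.0000e+00]
t 25.4 tcp [ 549.1 -359.   197.6] yaw -0.1776 zax [ 0.001 -0.001 -1.   ] F [ 0.83 -1.05 -1.42] w 33.9 gf 59.9 q [ 0.75  0.63 -0.33  1.69  0.26  0.86 -1.44]
units d [ 0.001 -0.001  0.004] az -0.0
```

Request:
carry_out --plan '[{"dx":0,"dy":0,"dz":0.005,"ax":0,"ay":0,"az":0,"fingers":1},{"dx":0,"dy":0,"dz":0,"ax":0,"ay":0,"az":0,"fingers":1},{"dx":0,"dy":0,"dz":0,"ax":0,"ay":0,"az":0,"fingers":1},{"dx":0,"dy":0,"dz":0,"ax":0,"ay":0,"az":0,"fingers":1},{"dx":0,"dy":0,"dz":0,"ax":0,"ay":0,"az":0,"fingers":0.5},{"dx":0,"dy":0,"dz":0,"ax":0,"ay":0,"az":0,"fingers":0.3},{"dx":0,"dy":0,"dz":0,"ax":0,"ay":0,"az":0,"fingers":0},{"dx":0,"dy":0,"dz":0,"ax":0,"ay":0,"az":0,"fingers":0}]'

```text
clock: 26.07
tcp_pos: [548.8, -358.8, 195.6]
tcp_rot: [-0.0, 0.996, -0.089, -0.0]
force: [-0.0, -0.2, -0.2]
grip_width: 77.1
gripper_force: 0.0
```

Request:
carry_out --plan '[{"dx":0,"dy":0,"dz":0,"ax":0,"ay":0,"az":0,"fingers":0},{"dx":0,"dy":0,"dz":0,"ax":0,"ay":0,"az":0,"fingers":0},{"dx":0,"dy":0,"dz":-0.06,"ax":0,"ay":0,"az":0,"fingers":0},{"dx":0,"dy":0,"dz":-0.12,"ax":0,"ay":0,"az":0,"fingers":0},{"dx":0,"dy":0,"dz":-0.15,"ax":0,"ay":0,"az":0,"fingers":0},{"dx":0,"dy":0,"dz":-0.1,"ax":0,"ay":0,"az":0,"fingers":0},{"dx":0,"dy":0,"dz":0,"ax":0,"ay":0,"az":0,"fingers":0},{"dx":0,"dy":0,"dz":0,"ax":0,"ay":0,"az":0,"fingers":0}]'

```text
clock: 26.73
tcp_pos: [549.4, -359.1, 284.4]
tcp_rot: [0.001, 0.996, -0.089, 0.002]
force: [-0.3, -1.0, -0.0]
grip_width: 85.6
gripper_force: 0.0
```

Request:
carry_out --plan '[{"dx":0.01,"dy":-0.12,"dz":0,"ax":0,"ay":0,"az":0,"fingers":0},{"dx":0.01,"dy":-0.14,"dz":0,"ax":0,"ay":0,"az":0,"fingers":0},{"dx":0.01,"dy":-0.13,"dz":0,"ax":0,"ay":0,"az":0,"fingers":0},{"dx":0.013,"dy":-0.125,"dz":0,"ax":0,"ay":0,"az":0,"fingers":0},{"dx":0,"dy":0,"dz":0,"ax":0,"ay":0,"az":0,"fingers":0},{"dx":0,"dy":0,"dz":0,"ax":0,"ay":0,"az":0,"fingers":0},{"dx":0,"dy":0,"dz":0,"ax":0,"ay":0,"az":0,"fingers":0},{"dx":0,"dy":0,"dz":0,"ax":0,"ay":0,"az":0,"fingers":0}]'

```text
clock: 27.4
tcp_pos: [574.7, -260.8, 281.2]
tcp_rot: [0.0, 0.996, -0.09, -0.001]
force: [-0.1, -0.9, 0.6]
grip_width: 85.5
gripper_force: 0.0
```

```bash
python3 -c "
from h import *
foot('w9',575,-259.3)
to(575,-259.3,193.5,-.177)"
```

```text
blob mm [27.   26.75 36.   37.5 ] centre from top edge 575.25 y -259.3
t 27.45 tcp [ 574.7 -260.8  281.4] yaw -0.1802 zax [-0.001 -0.001 -1.   ] F [-0.23  0.88 -0.04] w 85.4 gf 0.0 q [ 0.64  0.5  -0.38  1.7   0.22  0.98 -1.57]
units d [ 0.001 -0.008  0.439] az -0.002
```

The stake stands where I left it. I grip it and lift.

Request:
carry_out --plan '[{"dx":0.002,"dy":-0.007,"dz":0.12,"ax":0,"ay":0,"az":0,"fingers":0},{"dx":0,"dy":0,"dz":0.13,"ax":0,"ay":0,"az":0,"fingers":0},{"dx":0,"dy":0,"dz":0.12,"ax":0,"ay":0,"az":0,"fingers":0},{"dx":0,"dy":0,"dz":0.065,"ax":0,"ay":0,"az":0,"fingers":0},{"dx":0,"dy":0,"dz":0,"ax":0,"ay":0,"az":0,"fingers":0},{"dx":0,"dy":0,"dz":0,"ax":0,"ay":0,"az":0,"fingers":0.3},{"dx":0,"dy":0,"dz":0,"ax":0,"ay":0,"az":0,"fingers":0.45},{"dx":0,"dy":0,"dz":0,"ax":0,"ay":0,"az":0,"fingers":0.6}]'

```text
clock: 28.12
tcp_pos: [577.0, -258.2, 196.7]
tcp_rot: [0.001, 0.996, -0.089, 0.002]
force: [0.3, -0.3, 0.2]
grip_width: 51.3
gripper_force: 0.0
```

Request:
carry_out --plan '[{"dx":0,"dy":0,"dz":0,"ax":0,"ay":0,"az":0,"fingers":0.8},{"dx":0,"dy":0,"dz":0,"ax":0,"ay":0,"az":0,"fingers":1},{"dx":0,"dy":0,"dz":0,"ax":0,"ay":0,"az":0,"fingers":1},{"dx":0,"dy":0,"dz":0,"ax":0,"ay":0,"az":0,"fingers":1},{"dx":0,"dy":0,"dz":0,"ax":0,"ay":0,"az":0,"fingers":1},{"dx":0,"dy":0,"dz":0,"ax":0,"ay":0,"az":0,"fingers":1},{"dx":0,"dy":0,"dz":0,"ax":0,"ay":0,"az":0,"fingers":1},{"dx":0,"dy":0,"dz":0,"ax":0,"ay":0,"az":0,"fingers":1}]'

```text
clock: 28.78
tcp_pos: [576.9, -258.2, 196.8]
tcp_rot: [0.001, 0.996, -0.089, 0.001]
force: [-1.1, -0.6, 6.2]
grip_width: 34.0
gripper_force: 60.5
```

Request:
carry_out --plan '[{"dx":0,"dy":0,"dz":-0.05,"ax":0,"ay":0,"az":0,"fingers":1},{"dx":0,"dy":0,"dz":-0.1,"ax":0,"ay":0,"az":0,"fingers":1},{"dx":0,"dy":0,"dz":-0.12,"ax":0,"ay":0,"az":0,"fingers":1},{"dx":0,"dy":0,"dz":-0.12,"ax":0,"ay":0,"az":0,"fingers":1},{"dx":0,"dy":0,"dz":-0.12,"ax":0,"ay":0,"az":0,"fingers":1},{"dx":0,"dy":0,"dz":0,"ax":0,"ay":0,"az":0,"fingers":1},{"dx":0,"dy":0,"dz":0,"ax":0,"ay":0,"az":0,"fingers":1},{"dx":0,"dy":0,"dz":0,"ax":0,"ay":0,"az":0,"fingers":1}]'

```text
clock: 29.45
tcp_pos: [575.2, -257.4, 295.5]
tcp_rot: [-0.0, 0.996, -0.089, -0.001]
force: [-0.9, 0.3, -4.3]
grip_width: 33.8
gripper_force: 60.3
```

```bash
python3 -c "
from h import *
weigh(4);to(522.5,-.4,292,-.177)"
```

```text
mean [-0.271 -0.206 -3.651] std [0.69 0.57 0.54] effort [-2.4000e-02 -5.0902e+01 -4.1180e+00 -2.4266e+01  7.0000e-03  4.0000e-03
 -0.0000e+00]
t 29.65 tcp [ 575.5 -257.5  295.1] yaw -0.1774 zax [-0.003  0.001 -1.   ] F [ 0.87  0.23 -4.42] w 34.1 gf 60.3 q [ 0.64  0.48 -0.39  1.69  0.21  1.01 -1.57]
units d [-0.488 -1.219  0.018] az -0.0
```

Request:
carry_out --plan '[{"dx":-0.02,"dy":-0.05,"dz":0,"ax":0,"ay":0,"az":0,"fingers":1},{"dx":-0.04,"dy":-0.1,"dz":0,"ax":0,"ay":0,"az":0,"fingers":1},{"dx":-0.048,"dy":-0.12,"dz":0,"ax":0,"ay":0,"az":0,"fingers":1},{"dx":-0.048,"dy":-0.12,"dz":0,"ax":0,"ay":0,"az":0,"fingers":1},{"dx":-0.048,"dy":-0.12,"dz":0,"ax":0,"ay":0,"az":0,"fingers":1},{"dx":-0.048,"dy":-0.12,"dz":0,"ax":0,"ay":0,"az":0,"fingers":1},{"dx":-0.048,"dy":-0.12,"dz":0,"ax":0,"ay":0,"az":0,"fingers":1},{"dx":-0.048,"dy":-0.12,"dz":0,"ax":0,"ay":0,"az":0,"fingers":1}]'

```text
clock: 30.32
tcp_pos: [537.5, -72.0, 296.6]
tcp_rot: [-0.0, 0.996, -0.088, -0.0]
force: [0.5, 0.1, -4.4]
grip_width: 33.9
gripper_force: 60.3
```

Request:
carry_out --plan '[{"dx":-0.048,"dy":-0.12,"dz":0,"ax":0,"ay":0,"az":0,"fingers":1},{"dx":-0.048,"dy":-0.12,"dz":0,"ax":0,"ay":0,"az":0,"fingers":1},{"dx":-0.03,"dy":-0.07,"dz":0,"ax":0,"ay":0,"az":0,"fingers":1},{"dx":-0.015,"dy":-0.03,"dz":0,"ax":0,"ay":0,"az":0,"fingers":1},{"dx":0,"dy":0,"dz":0,"ax":0,"ay":0,"az":0,"fingers":1},{"dx":0,"dy":0,"dz":0,"ax":0,"ay":0,"az":0,"fingers":1},{"dx":0,"dy":0,"dz":0,"ax":0,"ay":0,"az":0,"fingers":1},{"dx":0,"dy":0,"dz":0,"ax":0,"ay":0,"az":0,"fingers":1}]'

```text
clock: 30.98
tcp_pos: [522.9, -3.8, 296.7]
tcp_rot: [0.0, 0.996, -0.09, -0.0]
force: [0.5, 0.0, -2.9]
grip_width: 34.2
gripper_force: 60.3
```

```bash
python3 -c "
from h import *
to(522.5,-.4,295,-.177)
for c in ('side','scene'):
  snapshot(c)
  for n in ('stake_1','sweeper','scrap_1'):
    print(c,n,[(np.round(d['position']).tolist(),round(d['confidence'],2)) for d in look_for(n,c)][:6])
"
```

```text
t 30.98 tcp [522.9  -3.8 296.7] yaw -0.1803 zax [-0.    -0.001 -1.   ] F [ 0.5   0.03 -2.86] w 34.2 gf 60.3 q [ 0.34  0.32 -0.49  1.95  0.19  0.92 -2.  ]
units d [-0.005 -0.017  0.009] az -0.002
side stake_1 [([508.0, -1.0, 146.0], 0.74), ([543.0, -350.0, 47.0], 0.68), ([450.0, -299.0, 39.0], 0.62), ([428.0, -379.0, 35.0], 0.51), ([544.0, -454.0, 37.0], 0.46)]
side sweeper [([520.0, 324.0, 40.0], 0.74)]
side scrap_1 [([474.0, 100.0, 19.0], 0.46), ([516.0, 107.0, 14.0], 0.42)]
scene stake_1 [([444.0, -392.0, 38.0], 0.81), ([533.0, -12.0, 145.0], 0.72), ([459.0, -318.0, 35.0], 0.69), ([563.0, -368.0, 50.0], 0.67), ([564.0, -477.0, 38.0], 0.67)]
scene sweeper [([536.0, 309.0, 44.0], 0.71)]
scene scrap_1 []
```

The heavier stake is held at mid-plate, about 8 cm above it. The lighter one stands on the board, the sweeper is on the bench and the offcuts are in the tray, so I hand in.

```bash
python3 -c "
from station import *
print(finish_job())"
```

```text
the job is handed in; nothing more can be done
None
```

I swept the four offcuts into the tray, stood the sweeper back on the bench, and handed in holding the heavier stake (about 3.6 N, against 1.8 N for the other) still and upright about 8 cm above the middle of the plate, with the lighter one back on its board; the hand-in returned no verdict.

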